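# Dock the slicer inserts

## Robot

A 6-joint arm with a two-finger parallel gripper is mounted at the origin on a cart in front of the work surface, level with it; the furniture and walls round the work are solid. World frame = base frame: x ahead of the robot, y to its left, z up, the work surface at z = 0. Lengths are in m, angles in rad, forces in N, time in s.
With the tool pointing down it reaches from about 0.225 to 0.875 m from the base axis. Payload 3.4 kg.
Tool frame: the origin (TCP) lies midway between the tips of the shut fingers; the grasp point (between the pads) lies 19 mm behind it (manip.grip_point_offset is the distance from the TCP to the grasp point, in m); x points along the fingers, y is the direction in which the jaws open and shut, and the axes are right-handed (so a half turn about x gives the same grasp; the last joint's range is limited). The gripper opens to 85 mm and grips with 20 to 120 N. Pads are 22 mm wide; open, the fingers measure 114 mm over their backs; the gripper's body (76 mm by 85 mm) begins 54 mm behind the grasp point. The pads swing forward as they close: fully open they stand 13 mm farther back than shut.
Start: joints at [0.984, 0.276, 1.505, -0, 1.361, -0.121], TCP at [0.258, 0.514, 0.209] pointing down, gripper open.
Joint ranges: [-2.89, 2.89], [-0.75, 2.08], [0.22, 2.7], [-1.18, 4.32], [0.11, 2.71], [-2.7, 2.7]. Speed limits (rad/s): [2.57, 2.57, 3.14, 3.14, 3.14, 3.14].

## Interface

Orientations are given as a unit quaternion [w, x, y, z].
In Python, from rig import manip gives the robot as it stands.
- The arm moves only by the shell command python3 -m crank 'ROWS' [FORCE]. ROWS is a JSON object of lists of equal length, an entry for each row: "grip": the opening, from 0 (shut) to 1 (fully open); "slide": the shift along the world's x, y, z in cm, a list of three; "roll": the turn about the world's z in degrees. In form: {"grip": [grip, ...], "slide": [[dx, dy, dz], ...], "roll": [roll, ...]}. A call has 1 to 20 rows; each row is the pose to reach, as a shift and turn from the pose commanded when the call began; what a row does not reach only later rows make up. A row lasts 1/10 s, in which the tool goes at most 50 mm and 8.59 degrees, less where a joint would pass 70% of its speed; a pose out of reach is approached as far as the arm can. A call with a gripper value outside its range is refused whole. The fingers move at their own pace and stop on an object; FORCE is the grip in N (left out, the last holds). Time passes only in rows, so rows that repeat a pose let the fingers close. It gives the time, the measured TCP pose, the force and the opening at its end, in the units of the state.
- manip.get_state(): the state, without advancing time (a new reading comes with each control period).
- manip.get_image(name): name is "scene" or "top"; returns a dict with "frame" (480x640x3 uint8, red, green, blue), "K" (3x3 intrinsics, pixels), "R" (3x3) and "t" (3): a world point X has camera coordinates R X + t. Camera axes: x right, y down, z forward; pixel columns grow to the right and rows downward; lengths in m; the calibration is good to about 2 mm. A picture is of the moment at which its call begins. There is no depth.
- manip.sign_off(): hands the job in, once; it reports no verdict.
The state is a dict: "clock": time; "qpos": joint angles; "qd": joint speeds; "effort": joint torques, N m; "position": TCP position; "ee_rot": TCP orientation; "contact_force": force on the tool from outside, world axes, zero at the start; "moment": the same for the moment, N m; "width": finger opening in m.
Only numpy, scipy, OpenCV 4.12 (cv2) and the standard library are available. Lean on these libraries where they do the work, as an engineer would, in place of code of your own. Each camera call takes 0.05 s, during which the arm holds its last target. There are 200 camera calls.

## Task

The slicer's blade inserts (two or three of them) lie flat on the chopping board: do not dig them up there, but slide each one out over the board's front edge until its tab hangs free, then pinch it by the tab and lift it away. Push every insert, tab outwards, into a bay of its own in the storage dock (any bay) until it is fully home and the spring catch snaps up into its hole; the job ends with the dock's clear cover swung shut over the blades. Leave the lime, the mug and the egg timer where they are.

Things in the scene. Friction and masses are not known exactly. Their poses are not given: they have to be found in the camera images.
- board: brown wooden chopping board (the one on which the inserts lie), 200 x 300 mm, fixed on the worktop; origin at the centre of its underside, +z up, its top 21 mm above; x across it (the front edge, towards the robot, at x = -100 mm), y along it (ends at y = -150 and +150 mm)
- dock: grey plastic storage dock stuck to the worktop, 114 (x) x 258 (y) x 42 mm: three bays side by side, mouths at its -x face (x = -50 mm); origin on the worktop under its middle. Bay floors 28 mm up, 68 mm wide between rails; from x = -36 mm on, white lips 36 mm high overhang both sides by 5 mm, leaving a groove 4.3 mm high; before them the floor is an open porch with flared cheeks
- insert_green: slicer insert (green tab, slanted slicing blade), 45 g: white plate 100 (x) x 66 (y) mm, only 3 mm thick, with a coloured tab 40 mm wide on its -x end; origin on the underside at the plate's centre (tab from x = -50 to -84 mm; leading end at +50 mm, its last 7 mm 58 mm wide), +z up. A hole 17 x 22 mm centred at x = 34.5 mm takes the catch. At the start the tab points about to the board's front edge
- insert_green_tab (a point): middle of the free end of that insert's tab (x = -84 mm, mid-thickness); axes as the insert's
- insert_orange: slicer insert (orange tab, grater holes), 45 g: white plate 100 (x) x 66 (y) mm, only 3 mm thick, with a coloured tab 40 mm wide on its -x end; origin on the underside at the plate's centre (tab from x = -50 to -84 mm; leading end at +50 mm, its last 7 mm 58 mm wide), +z up. A hole 17 x 22 mm centred at x = 34.5 mm takes the catch. At the start the tab points about to the board's front edge
- insert_orange_tab (a point): middle of the free end of that insert's tab (x = -84 mm, mid-thickness); axes as the insert's
- insert_blue: slicer insert (blue tab, comb of julienne teeth), 45 g: white plate 100 (x) x 66 (y) mm, only 3 mm thick, with a coloured tab 40 mm wide on its -x end; origin on the underside at the plate's centre (tab from x = -50 to -84 mm; leading end at +50 mm, its last 7 mm 58 mm wide), +z up. A hole 17 x 22 mm centred at x = 34.5 mm takes the catch. At the start the tab points about to the board's front edge
- insert_blue_tab (a point): middle of the free end of that insert's tab (x = -84 mm, mid-thickness); axes as the insert's
- cover (a joint): clear cover of the dock, a flat panel 242 mm wide and 3 mm thick with a green rim on its free edge, hinged across the dock behind the bays: 0 = shut, lying level over the bays (its underside 45 mm up, the tabs stay outside); grows as it swings up and back (1.5 rad at most). A stiff hinge keeps it where it is left; about 1 to 3 N on the rim moves it
- cover_rim (a point): middle of the top of the green rim (10 mm high, 6 mm thick) on the cover's free edge, 97 mm from the hinge
- cover_hinge (a point): middle of the cover's hinge axis (parallel to the dock's y), 62 mm behind the dock's origin and 45.5 mm up
- lime: green lime, 60 x 48 mm, a bystander at the right; origin under its middle
- mug: white mug with dark spots, 91 mm high, a bystander at the left; origin under its middle
- egg_timer: round red and cream egg timer, 62 mm, a bystander at the left; origin under its middle
- bay0 (a point): bay 0 of the dock (centre at y = -84 mm in the dock's frame): point on the bay floor where the origin of an insert lies when it is fully home; axes as the dock's. The end stop is 1.5 mm beyond; at home the whole 34 mm tab stands out of the bay's mouth
- catch0 (a joint): spring catch of bay 0: rounded steel bump 2.5 mm proud of the bay floor, 34 mm beyond the bay's point (+x); 0 = fully up, grows as it is pressed (4 mm at most). About 5 to 12 N of push forces an insert over it in the last 15 mm; it snaps up into the insert's hole (0 again) when the insert is home
- bay1 (a point): bay 1 of the dock (centre at y = 0 mm in the dock's frame): point on the bay floor where the origin of an insert lies when it is fully home; axes as the dock's. The end stop is 1.5 mm beyond; at home the whole 34 mm tab stands out of the bay's mouth
- catch1 (a joint): spring catch of bay 1: rounded steel bump 2.5 mm proud of the bay floor, 34 mm beyond the bay's point (+x); 0 = fully up, grows as it is pressed (4 mm at most). About 5 to 12 N of push forces an insert over it in the last 15 mm; it snaps up into the insert's hole (0 again) when the insert is home
- bay2 (a point): bay 2 of the dock (centre at y = 84 mm in the dock's frame): point on the bay floor where the origin of an insert lies when it is fully home; axes as the dock's. The end stop is 1.5 mm beyond; at home the whole 34 mm tab stands out of the bay's mouth
- catch2 (a joint): spring catch of bay 2: rounded steel bump 2.5 mm proud of the bay floor, 34 mm beyond the bay's point (+x); 0 = fully up, grows as it is pressed (4 mm at most). About 5 to 12 N of push forces an insert over it in the last 15 mm; it snaps up into the insert's hole (0 again) when the insert is home
Not all that is in view belongs to the job. Leave any yellow look-alike of the insert_orange alone.

How it is judged:
By the outcome, as a careful person would: the job done as asked, in the order asked, and still so for the second after the job is handed in, with the robot touching nothing.
Of insert_green, insert_orange, insert_blue only 2 to 3 are there at a start; the rules pass over those that are not, and their reading is None.
At some moment in a run one of insert_green, insert_orange, insert_blue may be knocked a few centimetres aside while the robot is not near it.
It also fails if it takes over 210 s, if anything falls off the work surface, if the arm or the gripper's body presses on something with over 40 N, if the wrist force passes 120 N, or if a joint passes its speed limit or range.

## Working session

There is one attempt and no reset: what is moved stays moved. The work goes in short steps, Python scripts to look and compute and a shell command to move; the robot and the scene stay as the last step left them, time stands still between calls to the robot, and variables do not carry over. Pictures are saved under pics/ and viewed, on a budget of 14 in all, crops included, one or two more only if the job needs it, and the job is handed in when it is done.

```bash
ls; mkdir -p pics; python3 - <<'E'
from rig import manip
import cv2,numpy as np
for n in("scene","top"):
    d=manip.get_image(n); cv2.imwrite(f"pics/{n}0.png",d["frame"][...,::-1]); print(n,d["K"],d["R"],d["t"])
print(manip.get_state(), manip.grip_point_offset)
E
```

```text
pics
scene [[564.02055616   0.         321.93214884]
 [  0.         564.02055616 242.45504884]
 [  0.           0.           1.        ]] [[ 0.90206869 -0.43109181  0.02078299]
 [-0.26422245 -0.58968452 -0.7631898 ]
 [ 0.34126028  0.68295829 -0.64584007]] [-0.48320585  0.1870006   1.23925754]
top [[546.89018223   0.         319.93223651]
 [  0.         546.89018223 239.58582539]
 [  0.           0.           1.        ]] [[-0.31775564 -0.94817096 -0.00178748]
 [-0.90724092  0.3045858  -0.29007136]
 [ 0.27558168 -0.09055014 -0.95700335]] [0.16775276 0.49171473 1.33461112]
{'clock': 0.1, 'qpos': array([ 9.83984225e-01,  2.76539762e-01,  1.50600830e+00,  2.53525512e-05,
        1.36071700e+00, -1.20995245e-01]), 'qd': array([ 0.00086795,  0.00042543, -0.00317172, -0.00054353, -0.00073458,
       -0.00158737]), 'effort': array([ 1.07763488e-03, -4.17697906e+01, -2.46405011e+01, -3.66622153e-04,
        5.79109619e-03,  1.09235224e-06]), 'position': array([0.25797096, 0.5133102 , 0.20842098]), 'ee_rot': array([ 0.68780054,  0.16265635,  0.68822681, -0.16375955]), 'contact_force': array([0.30693218, 0.16940494, 0.39036914]), 'moment': array([-0.0282446 , -0.00542535, -0.02552006]), 'width': 0.08485537922663569} 0.0187
```

View pics/scene0.png

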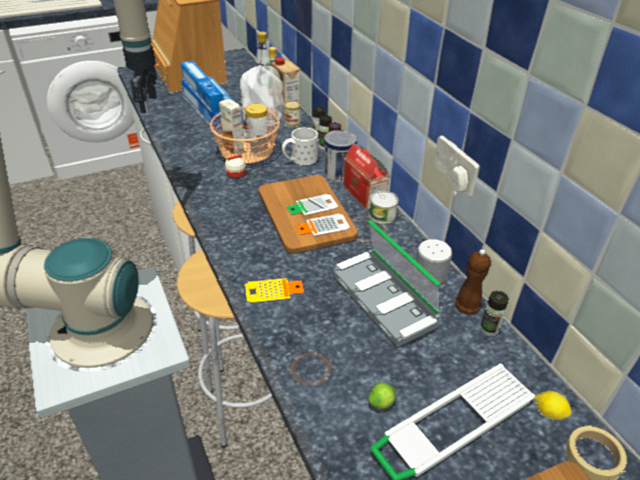

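View pics/top0.png

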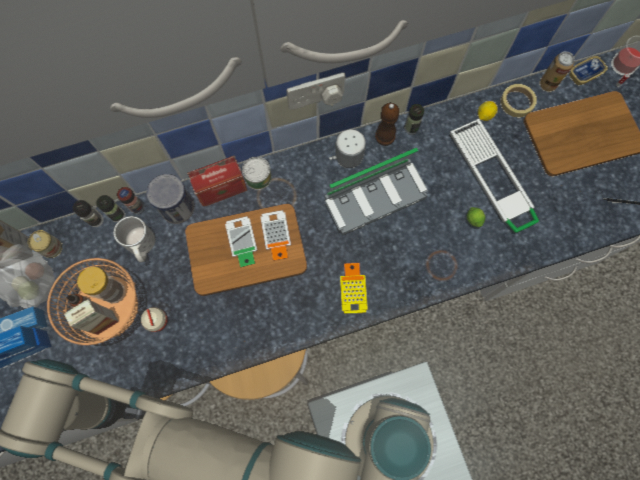

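Candidates (top view): green tab at (247,259), against the slicer's green handle (521,220), the lime (476,217) and the cover rim (375,170). Orange tab on the board at (279,253), against the yellow look-alike's orange tab (352,270). I choose the two on the brown board at (245,250); the board at (585,130) is another one. There is no blue insert: the blue boxes at the left are food packets. Next, a close crop and the measurements.

```bash
cat > h.py <<'E'
from rig import manip
import cv2,numpy as np
def grab(n,save=None,box=None,s=3):
    d=manip.get_image(n)
    if save:
        f=d["frame"][...,::-1]
        if box: x0,y0,x1,y1=box; f=cv2.resize(f[y0:y1,x0:x1],None,fx=s,fy=s,interpolation=cv2.INTER_CUBIC)
        cv2.imwrite("pics/"+save,f)
    return d
def ray(d,uv,z):
    uv=np.atleast_2d(uv).astype(float)
    v=np.c_[uv,np.ones(len(uv))]@np.linalg.inv(d["K"]).T@d["R"]
    c=-d["R"].T@d["t"]
    return c+v*((z-c[2])/v[:,2])[:,None]
def proj(d,X):
    p=(np.atleast_2d(X)@d["R"].T+d["t"])@d["K"].T
    return p[:,:2]/p[:,2:]
def mask(d,h0,h1,s0=120,v0=80,v1=255,s1=255,box=None):
    hsv=cv2.cvtColor(d["frame"],cv2.COLOR_RGB2HSV)
    m=cv2.inRange(hsv,(h0,s0,v0),(h1,s1,v1))
    if box is not None:
        k=np.zeros_like(m); x0,y0,x1,y1=box; k[y0:y1,x0:x1]=1; m=m*k
    return m
def big(m,n=1):
    c=cv2.findContours(m,cv2.RETR_EXTERNAL,cv2.CHAIN_APPROX_NONE)[0]
    return sorted(c,key=cv2.contourArea)[::-1][:n]
def rect(d,c,z):  # min-area rectangle of a contour laid on plane z: centre, long size, short size, angle of long axis deg
    P=ray(d,c.reshape(-1,2),z)[:,:2]
    (cx,cy),(w,h),a=cv2.minAreaRect((P*1000).astype(np.float32))
    if w<h: w,h,a=h,w,a+90
    return np.round([cx,cy,w,h,a],1)
E
python3 - <<'E'
from h import *
d=grab("top","crop1.png",(180,140,440,300))
b=mask(d,5,20,90,60,box=(180,195,315,300)); b=cv2.morphologyEx(b,cv2.MORPH_CLOSE,np.ones((25,25)))
print("board",rect(d,big(b)[0],.021))
for nm,h in(("green",(50,85)),("orange",(4,16))):
    s0=180 if nm=="orange" else 120
    m=mask(d,*h,s0,150 if nm=="orange" else 80,box=(225,235,300,275))
    print(nm,rect(d,big(m)[0],.0235),cv2.contourArea(big(m)[0]))
w=mask(d,0,180,0,170,255,60,box=(220,205,295,255))
for c in big(w,2): print("white",rect(d,c,.024))
w=mask(d,0,180,0,190,255,50,box=(320,155,435,235))
for c in big(w,4): print("lip",rect(d,c,.036))
g=mask(d,50,85,120,60,box=(320,140,430,195)); 
c=big(g)[0]; print("rim px",cv2.minAreaRect(c))
for nm,bx in(("scene",(330,200,460,350)),):
    e=grab(nm); w=mask(e,0,180,0,190,255,50,box=bx)
    for c in big(w,4): print("lip sc",rect(e,c,.036))
    g=mask(e,50,85,120,60,box=(360,210,445,320)); print(cv2.minAreaRect(big(g)[0]))
E
```

```text
board [613.4 189.9 300.5 279.5  84. ]
green [545.9 200.6  38.1  33.4  86.1] 153.5
orange [539.5 111.5  51.5  45.5  82.2] 201.0
white [612.5 196.   99.5  67.  176.6]
white [600.8 103.1  99.1  67.1 172.4]
lip [ 595.6 -144.1   79.9   23.6    5.6]
lip [ 604.4 -228.    81.1   23.7    4.7]
lip [589.8 -64.6  85.3  15.9   6.4]
lip [ 614.9 -307.5   83.3   16.3    6.3]
rim px ((373.4224548339844, 167.31895446777344), (3.8078880310058594, 94.54063415527344), 66.80140686035156)
lip sc [ 792.1 -113.9   79.5   77.3   90.5]
lip sc [ 605.1 -228.9   86.9   29.7    6. ]
lip sc [ 596.7 -145.5   86.8   30.1    6.1]
lip sc [ 616.  -308.5   88.9   21.3    6.2]
((403.471435546875, 252.53114318847656), (94.90742492675781, 4.468221664428711), 42.552955627441406)
```

View pics/crop1.png

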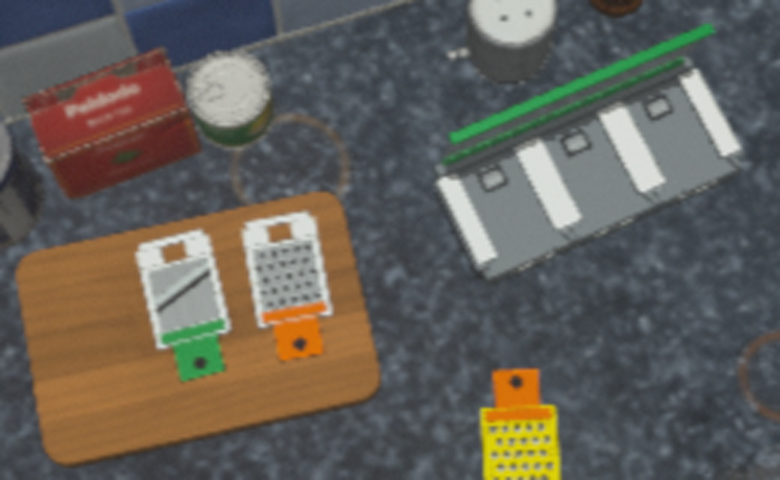

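The crop shows the green insert (tab at crop (200,360)) and the orange one (tab at (300,340)) on the brown board. The yellow decoy is off the board at (517,420), and the dock is at the right with its cover up. Next: board edge, dock near ends, cover rim and jaw heading.

```bash
python3 - <<'E'
from h import *
from scipy.spatial.transform import Rotation as Ro
d=grab("top"); e=grab("scene")
k=lambda u,v:(180+u/3,140+v/3)
P=ray(d,[k(65,464),k(375,398),k(20,262),k(335,193)],.021); print("board front L/R, back L/R",P[:,:2].round(4)); 
f=P[1]-P[0]; print("edge heading",np.degrees(np.arctan2(-f[0],f[1]))%180)
# board normal edge measured in scene too
print("scene board front corners",ray(e,[(293,249),(355,240),(261,188),(325,177)],.021)[:,:2].round(3))
q=manip.get_state()["ee_rot"]; R=Ro.from_quat(q[[1,2,3,0]]).as_matrix(); print(R.round(3), "jaw heading",np.degrees(np.arctan2(R[1,1],R[0,1])))
# dock: predicted origin/yaw -> lip corners in both images
o=np.array([.5935,-.1873]); 
# cover rim, two views: ends
def ends(d,box):
    c=big(mask(d,50,85,120,60,box=box))[0].reshape(-1,2); vx,vy,x,y=cv2.fitLine(c.astype(np.float32),cv2.DIST_L2,0,.01,.01).ravel()
    t=(c-[x,y])@[vx,vy]; return [(x+vx*t.min(),y+vy*t.min()),(x+vx*t.max(),y+vy*t.max())]
def tri(p,q):
    A=[];b=[]
    for dd,u in((d,p),(e,q)):
        c=-dd["R"].T@dd["t"]; v=dd["R"].T@np.linalg.inv(dd["K"])@[*u,1]; v/=np.linalg.norm(v); M=np.eye(3)-np.outer(v,v); A.append(M); b.append(M@c)
    return np.linalg.solve(sum(A),sum(b))
a=ends(d,(320,140,430,180)); s=ends(e,(360,210,445,320)); a.sort(); s.sort()
print(a,s)
for i in (0,1): print("rim end",tri(a[i],s[i]).round(4))
E
```

```text
board front L/R, back L/R [[0.4906 0.3362]
 [0.461  0.0638]
 [0.6814 0.327 ]
 [0.6543 0.0389]]
edge heading 173.7929064582847
scene board front corners [[0.477 0.048]
 [0.637 0.015]
 [0.499 0.332]
 [0.693 0.309]]
[[-0.     0.449  0.893]
 [-0.     0.893 -0.449]
 [-1.    -0.001 -0.   ]] jaw heading 63.31223773381238
[(np.float64(342.5589331331165), np.float64(180.32231681137927)), (np.float64(416.9485993839187), np.float64(148.87839785176126))] [(np.float64(368.5141235971967), np.float64(220.44013454063798)), (np.float64(438.4185153652038), np.float64(284.6332196575852))]
rim end [ 0.6128 -0.0881  0.1695]
rim end [ 0.6522 -0.3052  0.1409]
```

```bash
python3 -m crank '{"grip":[0.3,0.3,0.3,0.3,0.3,0.3,0.3,0.3,0.3,0.3,0.3,0.3,0.3,0.3,0.3,0.3],"slide":[[42.7,-32.2,0],[42.7,-32.2,0],[42.7,-32.2,0],[42.7,-32.2,0],[42.7,-32.2,0],[42.7,-32.2,0],[42.7,-32.2,0],[42.7,-32.2,0],[42.7,-32.2,0],[42.7,-32.2,0],[42.7,-32.2,0],[42.7,-32.2,0],[42.7,-32.2,-12],[42.7,-32.2,-15],[42.7,-32.2,-16],[42.7,-32.2,-16]],"roll":[22.7,22.7,22.7,22.7,22.7,22.7,22.7,22.7,22.7,22.7,22.7,22.7,22.7,22.7,22.7,22.7]}' 40
python3 - <<'E'
from h import *
d=grab("top","t2.png",(180,140,440,300)); e=grab("scene","s2.png",(230,150,390,280),s=4.5)
E
```

```text
clock: 1.9
position: [0.6794, 0.1914, 0.0425]
ee_rot: [0.702, 0.024, 0.711, -0.025]
contact_force: [-0.1, 0.0, -0.3]
width: 0.0258
```

View pics/s2.png

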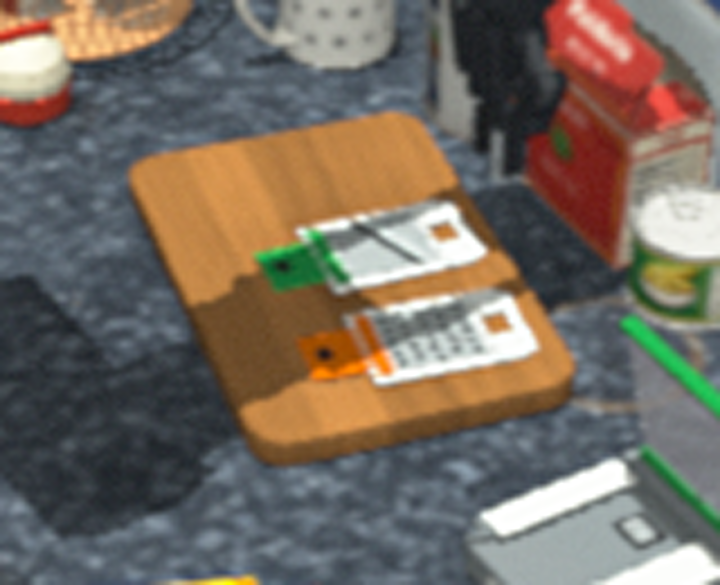

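The picture shows both inserts in place, green tab at crop (285,268) and orange at (330,355), with the finger tips behind green's leading end near (497,150). I'll check that against numbers before lowering.

```bash
python3 - <<'E'
from h import *
d=grab("top"); e=grab("scene")
p=manip.get_state()["position"]; print(p, "tcp px top/scene",proj(d,p),proj(e,p), "crop s2",(proj(e,p)-[230,150])*4.5)
c=lambda u,v:(230+u/4.5,150+v/4.5)
print("green insert lead corners, tab end, plate rear corners",ray(e,[c(445,203),c(485,247),c(258,258),c(275,290),c(298,230),c(342,292)],.024)[:,:2].round(4))
print("orange same",ray(e,[c(518,290),c(538,348),c(300,340),c(315,378),c(346,318),c(382,383)],.024)[:,:2].round(4))
print("board corners", ray(e,[c(135,180),c(250,440),c(575,360),c(410,112)],.021)[:,:2].round(4))
E
```

```text
[0.6870982  0.19254211 0.05188382] tcp px top/scene [[232.3802109  206.53187458]] [[341.55389733 189.4585801 ]] crop s2 [[501.99253798 177.56361044]]
green insert lead corners, tab end, plate rear corners [[0.6608 0.2174]
 [0.6629 0.1656]
 [0.5309 0.2118]
 [0.5278 0.178 ]
 [0.5648 0.2285]
 [0.5638 0.1599]]
orange same [[0.6615 0.1186]
 [0.6465 0.064 ]
 [0.5222 0.1277]
 [0.516  0.092 ]
 [0.5555 0.1358]
 [0.5494 0.0721]]
board corners [[0.4933 0.3236]
 [0.4621 0.0601]
 [0.663  0.0485]
 [0.6871 0.3236]]
```

View pics/t2.png

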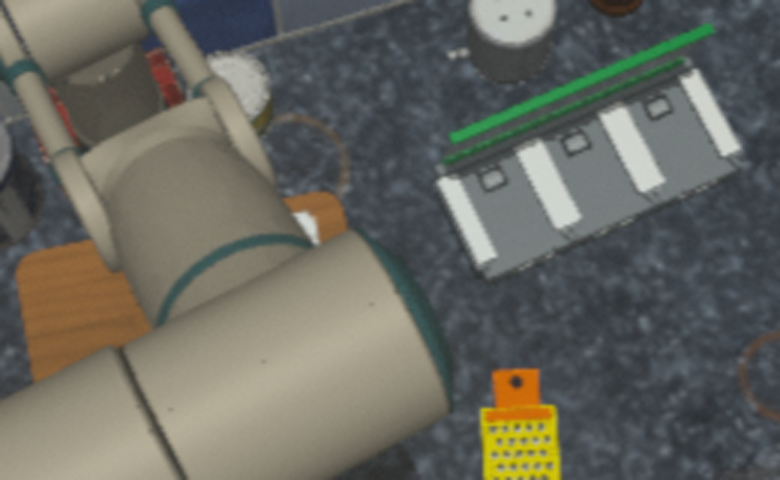

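Top view blocked by the arm (only the dock at crop (590,160) and the decoy are clear); scene numbers agree with the first measurement. Lowering behind green.

```bash
python3 -m crank '{"grip":[0.3,0.3,0.3,0.3,0.3],"slide":[[0,0,-1],[0,0,-2],[0,0,-2.5],[0,0,-2.5],[0,0,-2.5]],"roll":[0,0,0,0,0]}'
python3 -m crank '{"grip":[0.3,0.3,0.3,0.3],"slide":[[0,0,-0.2],[0,0,-0.4],[0,0,-0.4],[0,0,-0.4]],"roll":[0,0,0,0]}'
```

```text
clock: 2.6
position: [0.6853, 0.1917, 0.0242]
ee_rot: [0.707, 0.025, 0.707, -0.025]
contact_force: [-0.2, -0.2, 0.0]
width: 0.0254
clock: 3.0
position: [0.6853, 0.1918, 0.0202]
ee_rot: [0.707, 0.025, 0.707, -0.025]
contact_force: [-0.2, -0.7, -0.0]
width: 0.0254
```

```bash
python3 -m crank '{"grip":[0.3,0.3,0.3],"slide":[[0,0,-0.15],[0,0,-0.15],[0,0,-0.15]],"roll":[0,0,0]}'
python3 -m crank '{"grip":[0.3,0.3,0.3],"slide":[[0,0,-0.1],[0,0,-0.1],[0,0,-0.1]],"roll":[0,0,0]}'
```

```text
clock: 3.3
position: [0.6853, 0.1918, 0.0187]
ee_rot: [0.707, 0.025, 0.707, -0.025]
contact_force: [0.2, 1.5, -0.7]
width: 0.0253
clock: 3.6
position: [0.6852, 0.1918, 0.0177]
ee_rot: [0.707, 0.025, 0.707, -0.025]
contact_force: [-0.8, 0.9, -0.2]
width: 0.0256
```

```bash
python3 -m crank '{"grip":[0.3,0.3,0.3],"slide":[[0,0,-0.1],[0,0,-0.1],[0,0,-0.1]],"roll":[0,0,0]}'
python3 -m crank '{"grip":[0.3,0.3,0.3],"slide":[[0,0,-0.1],[0,0,-0.1],[0,0,-0.1]],"roll":[0,0,0]}'
```

```text
clock: 3.9
position: [0.6852, 0.1917, 0.0167]
ee_rot: [0.707, 0.025, 0.707, -0.025]
contact_force: [-0.7, 0.2, 0.5]
width: 0.0252
clock: 4.2
position: [0.6853, 0.1918, 0.0157]
ee_rot: [0.707, 0.025, 0.707, -0.025]
contact_force: [-0.1, -0.6, -0.5]
width: 0.0258
```

```bash
python3 -m crank '{"grip":[0.3,0.3,0.3],"slide":[[0,0,-0.1],[0,0,-0.1],[0,0,-0.1]],"roll":[0,0,0]}'
python3 -m crank '{"grip":[0.3,0.3,0.3],"slide":[[0,0,-0.1],[0,0,-0.1],[0,0,-0.1]],"roll":[0,0,0]}'
python3 - <<'E'
from h import *
e=grab("scene","s3.png",(270,160,370,260),s=6)
E
```

```text
clock: 4.5
position: [0.6852, 0.1918, 0.0147]
ee_rot: [0.707, 0.025, 0.707, -0.025]
contact_force: [-0.4, -0.7, -0.2]
width: 0.0254
clock: 4.8
position: [0.6852, 0.1917, 0.0137]
ee_rot: [0.707, 0.025, 0.707, -0.025]
contact_force: [-0.9, -0.6, 0.1]
width: 0.0257
```

View pics/s3.png

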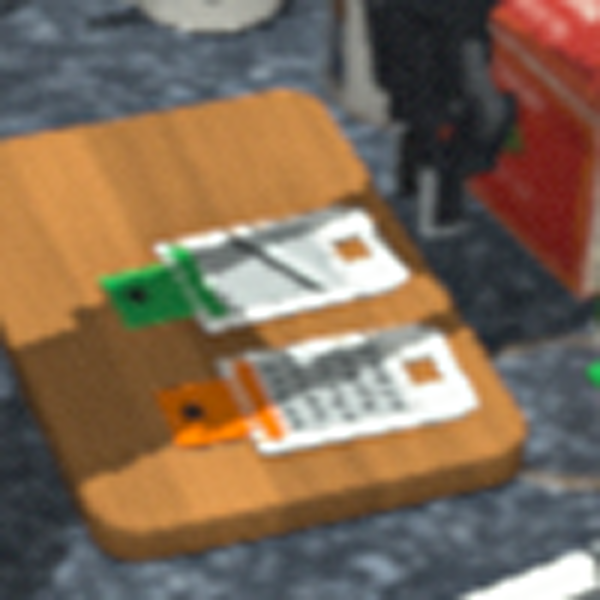

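The picture shows the finger tips at crop (440,232), beyond the board's back edge, so there was nothing to touch. Inserts untouched (tabs at (145,295), (200,415)). I'll get the tip's height from the pixel.

```bash
python3 - <<'E'
from h import *
e=grab("scene")
for x in(.674,.685,.696):
  for y in (.165,.172,.179):
    print(x,y,[(z,(proj(e,[x,y,z])[0]*6-[270*6,160*6]).round(0).tolist()) for z in(.010,.014,.018,.022)])
E
```

```text
0.674 0.165 [(0.01, [427.0, 288.0]), (0.014, [428.0, 282.0]), (0.018, [428.0, 275.0]), (0.022, [428.0, 268.0])]
0.674 0.172 [(0.01, [420.0, 280.0]), (0.014, [421.0, 273.0]), (0.018, [421.0, 266.0]), (0.022, [422.0, 260.0])]
0.674 0.179 [(0.01, [414.0, 272.0]), (0.014, [414.0, 265.0]), (0.018, [414.0, 258.0]), (0.022, [415.0, 251.0])]
0.685 0.165 [(0.01, [448.0, 283.0]), (0.014, [449.0, 276.0]), (0.018, [449.0, 269.0]), (0.022, [449.0, 262.0])]
0.685 0.172 [(0.01, [441.0, 275.0]), (0.014, [442.0, 268.0]), (0.018, [442.0, 261.0]), (0.022, [443.0, 254.0])]
0.685 0.179 [(0.01, [435.0, 266.0]), (0.014, [435.0, 260.0]), (0.018, [435.0, 253.0]), (0.022, [436.0, 246.0])]
0.696 0.165 [(0.01, [469.0, 277.0]), (0.014, [470.0, 270.0]), (0.018, [470.0, 263.0]), (0.022, [470.0, 256.0])]
0.696 0.172 [(0.01, [462.0, 269.0]), (0.014, [463.0, 262.0]), (0.018, [463.0, 255.0]), (0.022, [464.0, 248.0])]
0.696 0.179 [(0.01, [455.0, 261.0]), (0.014, [456.0, 254.0]), (0.018, [456.0, 247.0]), (0.022, [457.0, 240.0])]
```

```bash
python3 -m crank '{"grip":[0.3,0.3,0.3,0.3,0.3,0.3,0.3,0.3,0.3,0.3,0.3,0.3,0.3],"slide":[[0,0,3],[0,0,6],[-4,4,6],[-8,8,6],[-8.5,8.5,6],[-8.5,8.5,3],[-8.5,8.5,1.5],[-8.5,8.5,1.3],[-8.5,8.5,1.1],[-8.5,8.5,0.9],[-8.5,8.5,0.7],[-8.5,8.5,0.7],[-8.5,8.5,0.7]],"roll":[0,0,0,0,0,0,0,0,0,0,0,0,0]}'
python3 -m crank '{"grip":[0.3,0.3,0.3],"slide":[[0,0,-0.2],[0,0,-0.2],[0,0,-0.2]],"roll":[0,0,0]}'
python3 -m crank '{"grip":[0.3,0.3,0.3],"slide":[[0,0,-0.2],[0,0,-0.2],[0,0,-0.2]],"roll":[0,0,0]}'
```

```text
clock: 6.2
position: [0.6006, 0.2767, 0.0211]
ee_rot: [0.707, 0.025, 0.706, -0.025]
contact_force: [-0.2, 0.0, 0.4]
width: 0.0254
clock: 6.5
position: [0.6002, 0.2767, 0.0187]
ee_rot: [0.707, 0.025, 0.707, -0.025]
contact_force: [0.5, 1.3, 0.6]
width: 0.0258
clock: 6.8
position: [0.6002, 0.2768, 0.0166]
ee_rot: [0.707, 0.025, 0.707, -0.025]
contact_force: [-0.2, -0.0, -0.1]
width: 0.0255
```

```bash
for i in 1 2 3 4; do python3 -m crank '{"grip":[0.3,0.3],"slide":[[0,0,-0.2],[0,0,-0.2]],"roll":[0,0]}' | grep -E "pos|cont"; done
```

```text
position: [0.6001, 0.2767, 0.0144]
contact_force: [-0.4, -0.4, -0.0]
position: [0.6, 0.2767, 0.0124]
contact_force: [0.5, -0.3, -0.2]
position: [0.6001, 0.2767, 0.0104]
contact_force: [-0.4, -0.0, -0.2]
position: [0.6001, 0.2767, 0.0084]
contact_force: [0.1, 0.1, 0.4]
```

```bash
for i in 1 2 3 4; do python3 -m crank '{"grip":[0.3,0.3],"slide":[[0,0,-0.1],[0,0,-0.1]],"roll":[0,0]}' | grep -E "pos|cont"; done
```

```text
position: [0.6002, 0.2767, 0.0076]
contact_force: [0.3, -0.3, 0.5]
position: [0.6002, 0.2767, 0.0066]
contact_force: [0.3, -0.6, -0.7]
position: [0.6002, 0.2767, 0.0056]
contact_force: [-0.1, -0.1, 0.5]
position: [0.6002, 0.2767, 0.0046]
contact_force: [1.0, 0.8, -0.2]
```

```bash
python3 - <<'E'
from h import *
e=grab("scene","s4.png",(240,130,360,250),s=5)
print((proj(e,[[.6,.277,.0046],[.6,.257,.021],[.6,.297,.021],[.589,.257,.021]])-[240,130])*5)
E
```

```text
[[303.65064368 322.88262269]
 [317.78839666 317.99874592]
 [289.55144015 281.35759622]
 [300.10785881 322.54213582]]
```

View pics/s4.png

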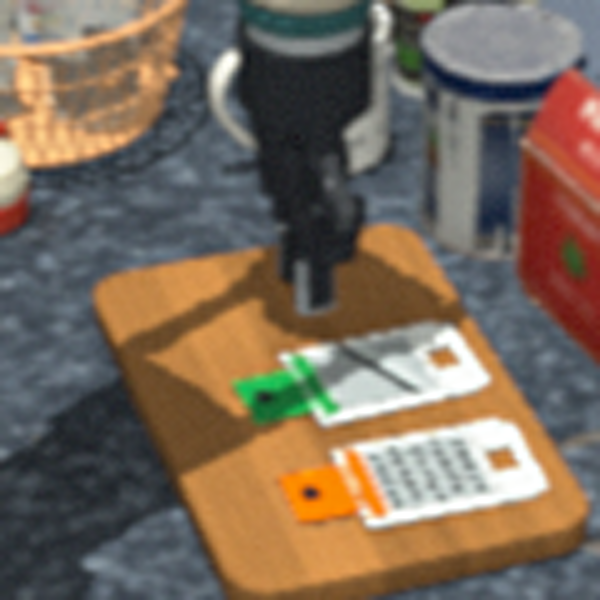

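The finger tips are at crop (315,312), and contact is predicted at (318,318), so they are about to touch. Tips at this opening stand roughly 17 mm behind the TCP.

```bash
for i in 1 2 3; do python3 -m crank '{"grip":[0.3,0.3],"slide":[[0,0,-0.1],[0,0,-0.1]],"roll":[0,0]}' | grep -E "pos|cont"; done
```

```text
position: [0.6002, 0.2767, 0.0036]
contact_force: [0.6, -0.2, 0.2]
position: [0.6001, 0.2767, 0.0026]
contact_force: [0.6, 0.0, 0.1]
position: [0.6002, 0.2767, 0.0016]
contact_force: [-0.2, -0.6, -0.0]
```

```bash
for i in 1 2 3; do python3 -m crank '{"grip":[0.3,0.3],"slide":[[0,0,-0.1],[0,0,-0.1]],"roll":[0,0]}' | grep -E "pos|cont"; done
```

```text
position: [0.6002, 0.2767, 0.0006]
contact_force: [1.0, -0.1, 0.1]
position: [0.6002, 0.2767, -0.0004]
contact_force: [-0.1, 0.5, 0.1]
position: [0.6003, 0.2768, -0.0007]
contact_force: [-1.7, -0.5, 3.2]
```

```bash
python3 -m crank '{"grip":[0.3,0.3,0.3,0.3,0.3,0.3,0.3,0.3,0.3,0.3,0.3],"slide":[[0,0,3],[0,0,6],[4,-4,6],[8.5,-8.5,6],[8.5,-8.5,6],[8.5,-8.5,6],[8.5,-8.5,2],[8.5,-8.5,0.7],[8.5,-8.5,0.25],[8.5,-8.5,0.25],[8.5,-8.5,0.25]],"roll":[0,0,0,0,0,0,0,0,0,0,0]}'
python3 -m crank '{"grip":[0.3,0.3,0.3,0.3,0.3,0.3,0.3,0.3,0.3,0.3,0.3,0.3],"slide":[[-1,0.05,0],[-1.5,0.1,0],[-2.5,0.15,0],[-3.5,0.2,0],[-4.5,0.25,0],[-5.5,0.3,0],[-6.5,0.35,0],[-7.5,0.45,0],[-8.5,0.5,0],[-9,0.55,0],[-9,0.55,0],[-9,0.55,0]],"roll":[0,0,0,0,0,0,0,0,0,0,0,0]}'
python3 - <<'E'
from h import *
e=grab("scene","s5.png",(240,130,360,250),s=5)
E
```

```text
clock: 10.75
position: [0.6855, 0.1927, 0.002]
ee_rot: [0.707, 0.025, 0.706, -0.024]
contact_force: [0.7, -0.3, -0.3]
width: 0.0254
clock: 11.95
position: [0.5946, 0.1973, 0.001]
ee_rot: [0.706, 0.025, 0.707, -0.025]
contact_force: [0.6, 0.0, 1.4]
width: 0.0258
```

View pics/s5.png

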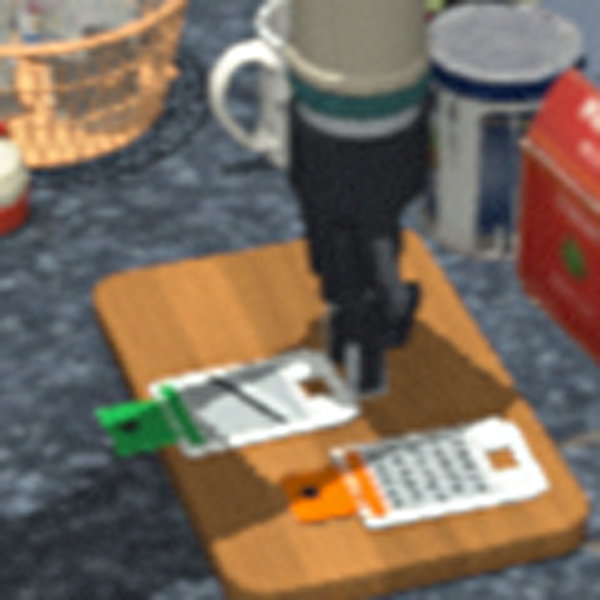

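Green slid cleanly: its tab is at crop (130,425), out over the front edge line (150,375)–(185,450). Another 12 mm, then back off and measure.

```bash
python3 -m crank '{"grip":[0.3,0.3,0.3,0.3,0.3,0.3,0.3,0.3,0.3,0.3,0.3],"slide":[[-0.6,0.03,0],[-1.2,0.06,0],[-1.2,0.06,0],[0.5,0,0],[0.5,0,4],[0.5,0,9],[-4,0,12],[-9,0,12],[-14,0,12],[-14,0,12],[-14,0,12]],"roll":[0,0,0,0,0,0,0,0,0,0,0]}'
cat > m.py <<'E'
from h import *
import sys
nm=sys.argv[1]
e=grab("scene")
for cam,d in(("scene",e),):
    h=(50,85,120,60) if nm=="green" else (4,17,170,110)
    m=mask(d,*h,box=(240,180,350,250))
    c=big(m)[0]; r=rect(d,c,.024); print(cam,nm,"tab mask",r,cv2.contourArea(c))
    w=mask(d,0,180,0,150,255,60,box=(240,180,350,250)); w=cv2.morphologyEx(w,cv2.MORPH_CLOSE,np.ones((3,3)))
    for c in big(w,2): print(cam,"white",rect(d,c,.024),cv2.boundingRect(c))
E
python3 m.py green
```

```text
clock: 13.1
position: [0.4533, 0.1972, 0.1212]
ee_rot: [0.706, 0.024, 0.707, -0.024]
contact_force: [0.6, 0.6, -0.2]
width: 0.0256
scene green tab mask [459.2 202.9  48.   46.6  88. ] 120.5
scene white [600.8 101.2 101.8  72.1 173.3] (311, 214, 39, 22)
scene white [524.6 200.1  97.7  71.2 174.2] (273, 201, 35, 21)
```

```bash
python3 -m crank '{"grip":[0.75,0.75,0.75,0.75,0.75,0.75,0.75,0.75,0.75],"slide":[[0.2,0.75,0],[0.2,0.75,0],[0.2,0.75,0],[0.2,0.75,-4],[0.2,0.75,-8],[0.2,0.75,-11],[0.2,0.75,-12],[0.2,0.75,-12],[0.2,0.75,-12]],"roll":[0,0,0,0,0,0,0,0,0]}'
python3 -m crank '{"grip":[0.75,0.75,0.75,0.75],"slide":[[0,0,-1],[0,0,-1.9],[0,0,-1.9],[0,0,-1.9]],"roll":[0,0,0,0]}'
python3 - <<'E'
from h import *
e=grab("scene","s6.png",(240,150,340,250),s=6)
E
```

```text
clock: 14.05
position: [0.4586, 0.2051, 0.0021]
ee_rot: [0.707, 0.025, 0.706, -0.024]
contact_force: [0.4, -0.4, -0.3]
width: 0.0636
clock: 14.45
position: [0.4571, 0.2047, -0.0178]
ee_rot: [0.707, 0.025, 0.707, -0.025]
contact_force: [0.1, -0.1, -1.0]
width: 0.064
```

View pics/s6.png

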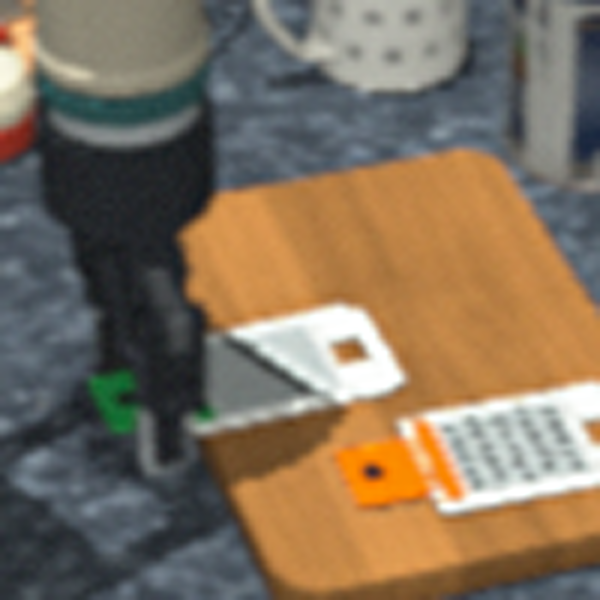

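The near finger at (165,440) stands beside green's tab, clear of the board, with its tip below the tab. Closing.

```bash
python3 -m crank '{"grip":[0.3,0.3,0.3,0.3,0.3,0.3,0.3,0.3],"slide":[[-0.3,0,0],[-0.3,0,0],[-0.3,0,0],[-0.3,0,0],[-0.3,0,0],[-0.3,0,0],[-0.3,0,0],[-0.3,0,0]],"roll":[0,0,0,0,0,0,0,0]}' 80
python3 -m crank '{"grip":[0.3,0.3,0.3,0.3,0.3,0.3,0.3,0.3],"slide":[[0,0,1],[0,0,3],[0,0,6],[0,0,9],[0,0,10],[0,0,10],[0,0,10],[0,0,10]],"roll":[0,0,0,0,0,0,0,0]}'
python3 - <<'E'
from h import *
e=grab("scene","s7.png",(240,120,360,240),s=5)
E
```

```text
clock: 15.3
position: [0.4537, 0.2047, -0.0177]
ee_rot: [0.706, 0.025, 0.707, -0.025]
contact_force: [-3.1, 1.6, 6.2]
width: 0.0371
clock: 16.1
position: [0.4532, 0.2044, 0.0808]
ee_rot: [0.706, 0.024, 0.708, -0.025]
contact_force: [-0.2, -0.6, -0.4]
width: 0.0375
```

View pics/s7.png

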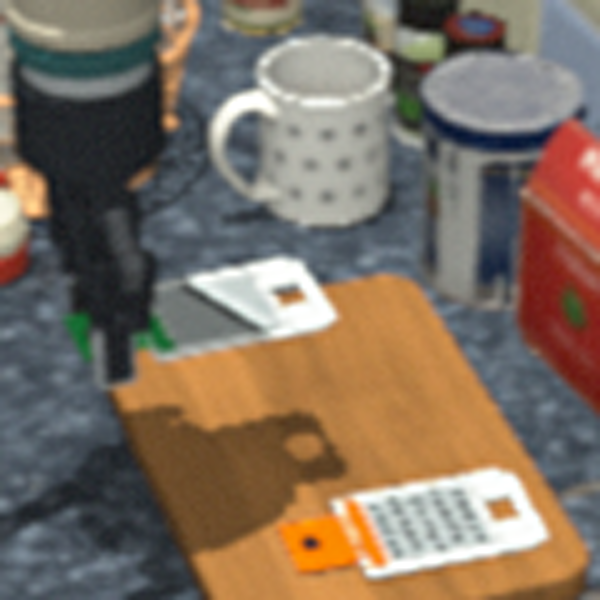

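Green is held level by its tab at crop (90,345), with the hole at (290,297); orange undisturbed at (330,545). I'll check where the yellow decoy lies against the insertion path.

```bash
python3 - <<'E'
from h import *
d=grab("top"); e=grab("scene")
for b,dd in(((320,250,390,330),d),((235,265,315,315),e)):
    m=mask(dd,4,35,150,110,box=b); c=big(cv2.morphologyEx(m,cv2.MORPH_CLOSE,np.ones((5,5))))[0]; print("decoy",rect(dd,c,.003)); 
    P=ray(dd,c.reshape(-1,2),.003); print(P.min(0).round(3),P.max(0).round(3))
w=mask(e,0,180,0,150,255,60,box=(240,160,320,205)); c=big(cv2.morphologyEx(w,cv2.MORPH_CLOSE,np.ones((3,3))))[0]; print("held white",rect(e,c,.1225))
E
```

```text
decoy [387.2 -44.7 134.1  67.1 164.1]
[ 0.316 -0.084  0.003] [0.456 0.002 0.003]
decoy [387.2 -47.4 134.7  69.5 164. ]
[ 0.317 -0.088  0.003] [0.456 0.    0.003]
held white [522.9 198.6  99.4  72.9 174.7]
```

```bash
python3 -m crank '{"grip":[0.3,0.3,0.3,0.3,0.3,0.3,0.3,0.3,0.3,0.3,0.3,0.3,0.3,0.3,0.3,0.3,0.3,0.3,0.3,0.3],"slide":[[-0.3,-3,0],[-0.6,-6,0],[-0.9,-10,0],[-1.2,-14,0],[-1.5,-18,0],[-1.8,-22,0],[-2.1,-26,0],[-2.4,-30,0],[-2.6,-34,0],[-2.8,-38,0],[-2.9,-42,0],[-3,-45,0],[-3,-48,0],[-3,-49.4,0],[-3,-49.4,0],[-3,-49.4,-3],[-3,-49.4,-5],[-3,-49.4,-6],[-3,-49.4,-6],[-3,-49.4,-6]],"roll":[0,0,2,4,6,8,10,10,10,10,10,10,10,10,10,10,10,10,10,10]}'
python3 - <<'E'
from h import *
d=grab("top"); e=grab("scene","s8.png",(300,220,460,350),s=4.5)
s=manip.get_state(); print(s["position"],s["width"])
zt=s["position"][2]+.0178+.024
for nm,dd,b,b2 in(("scene",e,(300,260,400,400),(330,245,450,350)),("top",d,(370,180,440,290),(320,155,435,235))):
    w=mask(dd,0,180,0,150,255,60,box=b); 
    for c in big(cv2.morphologyEx(w,cv2.MORPH_CLOSE,np.ones((3,3))),3): print(nm,"held?",rect(dd,c,zt),cv2.boundingRect(c))
E
```

```text
clock: 18.25
position: [0.4247, -0.2887, 0.0227]
ee_rot: [0.706, -0.037, 0.706, 0.037]
contact_force: [-0.4, -0.6, -0.6]
width: 0.0375
[ 0.42512035 -0.28945446  0.02326664] 0.03709330902304056
scene held? [ 555.5 -232.   262.6   96.8   58.5] (352, 260, 48, 87)
scene held? [ 501.7 -150.5   40.8    7.4  146.6] (329, 282, 19, 4)
scene held? [ 383.2 -258.3    8.1    7.9  117.9] (307, 333, 6, 4)
top held? [ 442.6 -168.3  175.1  128.6   47.4] (370, 214, 61, 69)
top held? [ 367.4 -242.8  121.7   45.4  157.9] (421, 243, 19, 47)
top held? [ 592.1 -220.7   74.3   26.4    6.5] (381, 180, 21, 24)
```

View pics/s8.png

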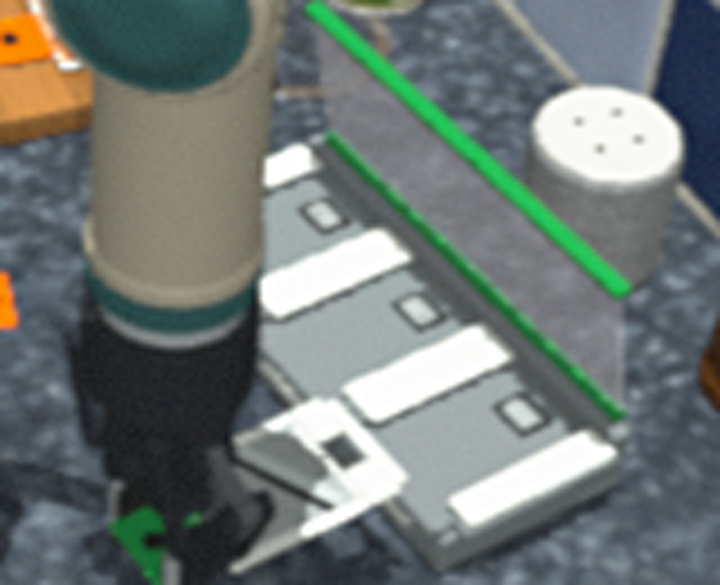

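Green is held level in front of bay 0, leading end from crop (330,399) to (408,478). The lips by bay 0 are at (430,375) and (535,478), and the catch is at (522,412). Working out the lateral error.

```bash
python3 - <<'E'
from h import *
e=grab("scene"); c=lambda u,v:(300+u/4.5,220+v/4.5)
a=np.radians(5.95); X=np.array([np.cos(a),np.sin(a)]); Y=np.array([-X[1],X[0]])
f=lambda P:np.c_[P[:,:2]@X,P[:,:2]@Y].round(4)
print("lead corners s,l",f(ray(e,[c(330,399),c(408,478)],.0645)))
print("hole corners",f(ray(e,[c(343,432),c(368,457),c(345,470),c(323,445)],.0645)))
print("catch box corners bay0",f(ray(e,[c(527,392),c(550,415),c(522,434),c(498,410)],.028)))
print("lip L near in/out, lip R near corners",f(ray(e,[c(345,390),c(375,423),c(450,497),c(467,528)],.036)))
for b in((380,300,440,345),(375,285,420,318)):
  w=mask(e,0,180,0,190,255,50,box=b); r=rect(e,big(w)[0],.036); print("lip",r,f(r[None,:2]/1000))
print("tcp",f(manip.get_state()["position"][None]))
E
```

```text
lead corners s,l [[ 0.5092 -0.3029]
 [ 0.5114 -0.3618]]
hole corners [[ 0.5021 -0.3233]
 [ 0.5031 -0.342 ]
 [ 0.4891 -0.343 ]
 [ 0.4892 -0.3252]]
catch box corners bay0 [[ 0.6194 -0.3225]
 [ 0.6195 -0.3405]
 [ 0.5995 -0.3434]
 [ 0.5993 -0.3248]]
lip L near in/out, lip R near corners [[ 0.5366 -0.2811]
 [ 0.5364 -0.3064]
 [ 0.5391 -0.3628]
 [ 0.5343 -0.382 ]]
lip [ 616.  -308.5   88.9   21.3    6.2] [[ 0.5807 -0.3707]]
lip [ 605.3 -228.9   86.6   29.7    6. ] [[ 0.5783 -0.2904]]
tcp [[ 0.3928 -0.3321]]
```

Lateral alignment is within 1 mm. I'll lower to just above floor height, move onto the porch and set down gently.

```bash
python3 -m crank '{"grip":[0.3,0.3,0.3,0.3,0.3,0.3,0.3,0.3],"slide":[[0,0,-1.5],[0,0,-2.8],[0,0,-3],[0,0,-3],[0.8,0.08,-3],[1.7,0.18,-3],[1.7,0.18,-3],[1.7,0.18,-3]],"roll":[0,0,0,0,0,0,0,0]}'
for i in 1 2 3; do python3 -m crank '{"grip":[0.3,0.3],"slide":[[0,0,-0.07],[0,0,-0.07]],"roll":[0,0]}' | grep -E "pos|cont"; done
```

```text
clock: 19.2
position: [0.4419, -0.2875, -0.0075]
ee_rot: [0.706, -0.037, 0.706, 0.037]
contact_force: [0.3, 0.0, -0.9]
width: 0.037
position: [0.4409, -0.2872, -0.0086]
contact_force: [-0.5, 1.0, 0.4]
position: [0.441, -0.2874, -0.0093]
contact_force: [-0.1, -1.6, -1.1]
position: [0.4412, -0.2874, -0.01]
contact_force: [-0.1, -0.3, -1.1]
```

```bash
python3 -m crank '{"grip":[0.3,0.3,0.3,0.3,0.3,0.3],"slide":[[0.4,0.04,0],[0.8,0.08,0],[1.2,0.125,0],[1.6,0.17,0],[2,0.21,0],[2,0.21,0]],"roll":[0,0,0,0,0,0]}'
```

```text
clock: 20.4
position: [0.4623, -0.2856, -0.0098]
ee_rot: [0.707, -0.037, 0.706, 0.037]
contact_force: [1.0, 0.1, -0.7]
width: 0.0368
```

```bash
python3 -m crank '{"grip":[0.3,0.3,0.3,0.3,0.3,0.3,0.3],"slide":[[0.8,0.08,0],[1.6,0.17,0],[2.4,0.25,0],[3.2,0.33,0],[4,0.42,0],[4.5,0.47,0],[4.5,0.47,0]],"roll":[0,0,0,0,0,0,0]}'
python3 -m crank '{"grip":[0.3,0.3,0.3,0.3],"slide":[[0.4,0.04,0],[0.8,0.08,0],[1.2,0.125,0],[1.2,0.125,0]],"roll":[0,0,0,0]}' 120
```

```text
clock: 21.1
position: [0.5075, -0.2806, -0.0099]
ee_rot: [0.707, -0.037, 0.706, 0.037]
contact_force: [0.9, -1.0, -0.1]
width: 0.0372
clock: 21.5
position: [0.518, -0.2793, -0.01]
ee_rot: [0.706, -0.037, 0.706, 0.037]
contact_force: [-1.2, -1.3, -0.1]
width: 0.0356
```

```bash
for i in 1 2 3 4 5 6; do python3 -m crank '{"grip":[0.3,0.3],"slide":[[0.3,0.03,0],[0.3,0.03,0]],"roll":[0,0]}' | grep -E "pos|cont"; done
```

```text
position: [0.5208, -0.279, -0.01]
contact_force: [-3.2, -1.3, 0.5]
position: [0.5243, -0.2786, -0.0099]
contact_force: [-3.1, -1.2, -0.5]
position: [0.5277, -0.2784, -0.0099]
contact_force: [-3.0, -1.1, -0.3]
position: [0.5313, -0.2781, -0.0098]
contact_force: [-2.0, 0.1, 0.1]
position: [0.5347, -0.2778, -0.0097]
contact_force: [-0.0, -1.7, 0.3]
position: [0.5372, -0.2775, -0.0098]
contact_force: [0.4, -0.4, -0.5]
```

```bash
for i in 1 2 3 4; do python3 -m crank '{"grip":[0.3,0.3],"slide":[[0.15,0.015,0],[0.15,0.015,0]],"roll":[0,0]}' | grep -E "pos|cont|wid"; done
```

```text
position: [0.5379, -0.2774, -0.0099]
contact_force: [-0.3, -0.1, -0.0]
width: 0.0358
position: [0.5379, -0.2771, -0.0102]
contact_force: [-5.5, -1.8, 0.4]
width: 0.0357
position: [0.5379, -0.2771, -0.0103]
contact_force: [-8.1, -1.8, 2.2]
width: 0.0357
position: [0.5378, -0.277, -0.0103]
contact_force: [-10.4, -4.1, 3.2]
width: 0.036
```

```bash
for i in 1 2 3; do python3 -m crank '{"grip":[0.3,0.3],"slide":[[0.3,0.03,0],[0.3,0.03,0]],"roll":[0,0]}' | grep -E "pos|cont|wid"; done
python3 -m crank '{"grip":[0.3,0.3,0.3],"slide":[[-1.2,-0.12,0],[-1.2,-0.12,0],[-1.2,-0.12,0]],"roll":[0,0,0]}' | grep -E "pos|cont|wid"
python3 -m crank '{"grip":[0.3,0.3,0.3],"slide":[[-0.3,-0.03,0],[-0.3,-0.03,0],[-0.3,-0.03,0]],"roll":[0,0,0]}' | grep -E "pos|cont|wid"
```

```text
position: [0.5377, -0.2769, -0.0103]
contact_force: [-17.8, -5.3, 7.6]
width: 0.0355
position: [0.5375, -0.2769, -0.0104]
contact_force: [-24.7, -8.0, 11.2]
width: 0.0358
position: [0.5374, -0.2768, -0.0104]
contact_force: [-30.5, -10.1, 14.1]
width: 0.0355
position: [0.538, -0.2771, -0.0101]
contact_force: [-6.1, -1.9, 0.4]
width: 0.0359
position: [0.5377, -0.2775, -0.0097]
contact_force: [0.6, 0.3, 0.0]
width: 0.0355
```

Hard stop at 30 N. A gentle pull will show whether the catch has engaged.

```bash
for i in 1 2 3; do python3 -m crank '{"grip":[0.3,0.3],"slide":[[-0.15,-0.015,0],[-0.15,-0.015,0]],"roll":[0,0]}' | grep -E "pos|cont|wid"; done
```

```text
position: [0.5353, -0.2778, -0.0098]
contact_force: [0.1, 0.3, -0.6]
width: 0.0355
position: [0.5335, -0.2779, -0.0098]
contact_force: [1.3, -0.8, -0.3]
width: 0.0354
position: [0.5321, -0.2782, -0.0097]
contact_force: [0.5, -1.1, -1.1]
width: 0.0355
```

```bash
python3 -m crank '{"grip":[0.3,0.3,0.3,0.3,0.3,0.3],"slide":[[0.3,0.03,0],[0.6,0.06,0],[0.8,0.08,0],[0.8,0.08,0],[0.5,0.05,0],[0.5,0.05,0]],"roll":[0,0,0,0,0,0]}'| grep -E "pos|cont|wid"
python3 -m crank '{"grip":[0.65,0.65,0.65,0.65,0.65,0.65,0.65,0.65,0.65,0.65,0.65,0.65,0.65,0.65],"slide":[[0,0,0],[0,0,0],[0,0,0],[0,0,2],[0,0,5],[0,0,9],[-4,8,12],[-8,16,14],[-8,21,14],[-8,26,14],[-8,31,14],[-8,36,14],[-8,36,14],[-8,36,14]],"roll":[0,0,0,0,0,0,0,0,0,0,0,0,0,0]}'
python3 - <<'E'
from h import *
e=grab("scene","s9.png",(300,220,460,350),s=4.5)
E
python3 m.py orange
```

```text
position: [0.5368, -0.2775, -0.0099]
contact_force: [0.2, -0.6, -0.5]
width: 0.0356
clock: 27.3
position: [0.4559, 0.0858, 0.1306]
ee_rot: [0.706, -0.037, 0.706, 0.038]
contact_force: [0.8, -1.5, 0.8]
width: 0.056
scene orange tab mask [538.9 109.1  48.9  46.7  83.8] 145.0
scene white [600.8 101.2 101.8  72.1 173.3] (311, 214, 39, 22)
scene white [555.3 133.7   8.7   4.6  97.3] (306, 220, 3, 3)
```

View pics/s9.png

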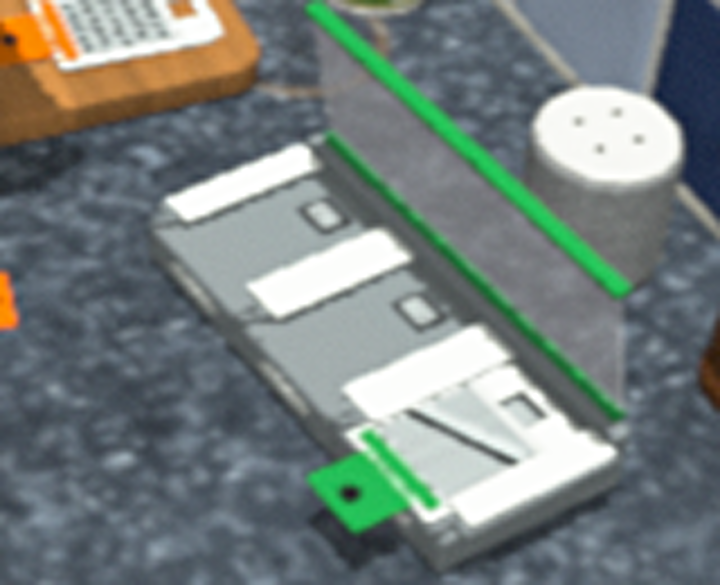

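Green sits in bay 0 with its tab outside at crop (355,490) and the catch box showing in its hole at (522,408). Orange is unmoved. Checking the tin's clearance for the push from behind.

```bash
python3 - <<'E'
from h import *
e=grab("scene"); d=grab("top")
# tin: top ellipse ~ (383,200) scene; base row ~ (383,222)
print("tin base front",ray(e,[(376,222),(384,224),(372,215)],0.0)[:,:2].round(3), "tin top centre top-view",ray(d,[(256,170)],.06)[:,:2].round(3))
print("red box near corner base",ray(e,[(371,204),(345,182)],0)[:,:2].round(3))
E
python3 -m crank '{"grip":[0.3,0.3,0.3,0.3,0.3,0.3,0.3],"slide":[[5,0.3,0],[10,0.5,0],[15,0.8,0],[20,1.05,0],[21.6,1.05,0],[21.6,1.05,0],[21.6,1.05,0]],"roll":[-7,-13.2,-13.2,-13.2,-13.2,-13.2,-13.2]}' 40
```

```text
tin base front [[0.739 0.081]
 [0.754 0.065]
 [0.744 0.113]] tin top centre top-view [[0.765 0.103]]
red box near corner base [[0.767 0.16 ]
 [0.75  0.289]]
clock: 28.2
position: [0.6721, 0.0913, 0.1292]
ee_rot: [0.705, 0.045, 0.707, -0.045]
contact_force: [-0.8, 0.1, -0.5]
width: 0.0254
```

```bash
python3 -m crank '{"grip":[0.3,0.3,0.3,0.3,0.3,0.3],"slide":[[0,0,-5],[0,0,-10],[0,0,-12],[0,0,-12.85],[0,0,-12.85],[0,0,-12.85]],"roll":[0,0,0,0,0,0]}'
python3 -m crank '{"grip":[0.3,0.3,0.3,0.3,0.3,0.3,0.3,0.3,0.3,0.3,0.3,0.3,0.3],"slide":[[-1,0.12,0],[-1.5,0.19,0],[-2.5,0.31,0],[-3.5,0.44,0],[-4.5,0.57,0],[-5.5,0.7,0],[-6.5,0.82,0],[-7.5,0.95,0],[-8.5,1.07,0],[-9.5,1.2,0],[-10.2,1.28,0],[-10.2,1.28,0],[-10.2,1.28,0]],"roll":[0,0,0,0,0,0,0,0,0,0,0,0,0]}'
python3 -m crank '{"grip":[0.3,0.3,0.3,0.3,0.75,0.75,0.75,0.75,0.75],"slide":[[1.5,0,0],[1.5,0,4],[1.5,0,9],[-4,0,12],[-9,0,12],[-13.5,1.8,12],[-13.5,1.8,12],[-13.5,1.8,12],[-13.5,1.8,12]],"roll":[0,0,0,0,0,0,0,0,0]}'
python3 m.py orange
python3 - <<'E'
from h import *
grab("scene","s10.png",(240,150,360,250),s=6)
E
```

```text
clock: 28.8
position: [0.6734, 0.0927, 0.0033]
ee_rot: [0.707, 0.045, 0.705, -0.044]
contact_force: [-0.9, -0.0, 0.1]
width: 0.0255
clock: 30.1
position: [0.5697, 0.106, 0.0023]
ee_rot: [0.705, 0.044, 0.706, -0.044]
contact_force: [-1.0, 0.1, 7.8]
width: 0.0255
clock: 31.0
position: [0.436, 0.1238, 0.1214]
ee_rot: [0.706, 0.044, 0.706, -0.044]
contact_force: [-0.1, -0.3, 0.1]
width: 0.0639
scene orange tab mask [492.  121.2  48.1  34.9  77.1] 128.0
scene white [559.9 107.9 100.9  71.9 169.1] (292, 216, 42, 21)
scene white [367.   95.9   5.3   3.8 155.8] (244, 248, 3, 2)
```

View pics/s10.png

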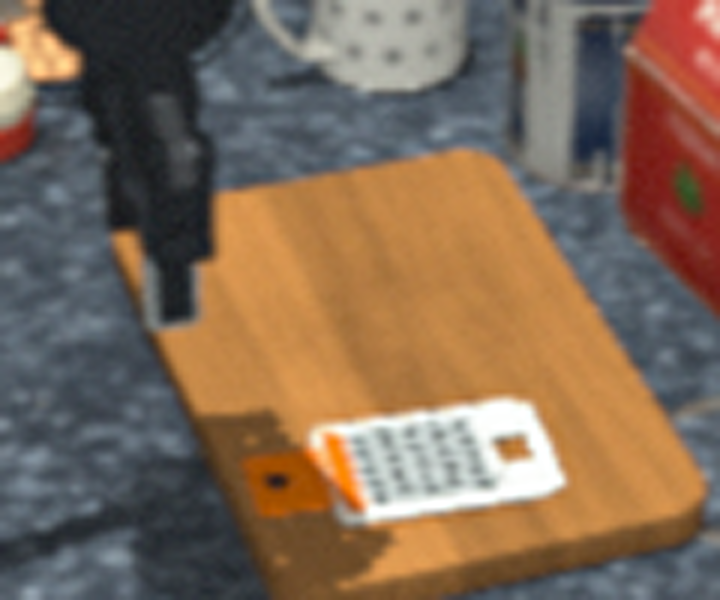

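Orange moved only about 41 mm: the tips rode up over it (force 7.8 N up, TCP 1–2 mm higher than for green). It now lies at crop (440,465), with its tab on the board still. Second push, with the tips right at the board surface.

```bash
python3 -m crank '{"grip":[0.3,0.3,0.3,0.3,0.3,0.3,0.3,0.3,0.3,0.3,0.3],"slide":[[5,-0.8,0],[10,-1.5,0],[15,-2.3,0],[19.8,-3,0],[19.8,-3,0],[19.8,-3,-5],[19.8,-3,-10],[19.8,-3,-11.5],[19.8,-3,-11.9],[19.8,-3,-11.9],[19.8,-3,-11.9]],"roll":[-3.8,-3.8,-3.8,-3.8,-3.8,-3.8,-3.8,-3.8,-3.8,-3.8,-3.8]}'
for i in 1 2 3; do python3 -m crank '{"grip":[0.3,0.3],"slide":[[0,0,-0.1],[0,0,-0.1]],"roll":[0,0]}' | grep -E "pos|cont"; done
```

```text
clock: 32.2
position: [0.6346, 0.0936, 0.0029]
ee_rot: [0.704, 0.068, 0.703, -0.068]
contact_force: [0.3, 1.0, 0.3]
width: 0.0256
position: [0.6343, 0.0938, 0.0023]
contact_force: [-0.3, -0.1, -0.5]
position: [0.6338, 0.0938, 0.0009]
contact_force: [-1.0, 0.7, 0.4]
position: [0.6337, 0.0938, -0.0005]
contact_force: [-0.1, 0.8, 0.2]
```

```bash
python3 -m crank '{"grip":[0.3,0.3,0.3,0.3,0.3,0.3,0.3,0.3,0.3,0.3],"slide":[[-0.8,0.15,0.03],[-1.4,0.27,0.03],[-2.2,0.42,0.03],[-3,0.57,0.03],[-3.8,0.72,0.03],[-4.6,0.87,0.03],[-5.4,1.03,0.03],[-6.4,1.2,0.03],[-6.4,1.2,0.03],[-6.4,1.2,0.03]],"roll":[0,0,0,0,0,0,0,0,0,0]}'
python3 m.py orange
```

```text
clock: 33.8
position: [0.5696, 0.1059, 0.0]
ee_rot: [0.704, 0.068, 0.704, -0.068]
contact_force: [-0.0, 0.1, 0.7]
width: 0.0256
scene orange tab mask [440.8 130.1  40.3  33.7  78.9] 107.0
scene white [508.4 116.   94.1  67.7 168.5] (278, 220, 36, 20)
scene white [488.7 151.9  52.3   9.  169. ] (272, 222, 20, 5)
```

Orange's tab is now fully out (tab 40 x 34 mm seen, centre about (0.442, 0.130)). Going to pinch it.

```bash
python3 -m crank '{"grip":[0.3,0.3,0.3,0.75,0.75,0.75,0.75,0.75,0.75,0.75,0.75,0.75,0.75,0.75,0.75],"slide":[[1.5,-0.3,0],[1.5,-0.3,4],[1.5,-0.3,9],[-4,1,9],[-9,2,9],[-12.8,2.4,9],[-12.8,2.4,9],[-12.8,2.4,9],[-12.8,2.4,5],[-12.8,2.4,2],[-12.8,2.4,0],[-12.8,2.4,-1],[-12.8,2.4,-1.8],[-12.8,2.4,-1.8],[-12.8,2.4,-1.8]],"roll":[0,0,0,0,0,0,0,0,0,0,0,0,0,0,0]}'
python3 -m crank '{"grip":[0.3,0.3,0.3,0.3,0.3,0.3,0.3,0.3],"slide":[[0,0,0],[0,0,0],[0,0,0],[0,0,0],[0,0,0],[0,0,0],[0,0,0],[0,0,0]],"roll":[0,0,0,0,0,0,0,0]}' 80
python3 -m crank '{"grip":[0.3,0.3,0.3,0.3,0.3,0.3,0.3,0.3],"slide":[[0,0,1],[0,0,3],[0,0,6],[0,0,9],[0,0,10],[0,0,10],[0,0,10],[0,0,10]],"roll":[0,0,0,0,0,0,0,0]}'
python3 - <<'E'
from h import *
e=grab("scene","s11.png",(240,120,360,240),s=5)
w=mask(e,0,180,0,150,255,60,box=(260,160,350,220))
for c in big(cv2.morphologyEx(w,cv2.MORPH_CLOSE,np.ones((3,3))),2): print("held",rect(e,c,.1225),cv2.boundingRect(c))
E
```

```text
clock: 35.35
position: [0.4429, 0.1298, -0.0176]
ee_rot: [0.704, 0.068, 0.703, -0.068]
contact_force: [-0.1, 0.4, 0.4]
width: 0.0642
clock: 36.15
position: [0.4425, 0.1299, -0.0176]
ee_rot: [0.704, 0.068, 0.703, -0.068]
contact_force: [-0.3, -0.5, 5.7]
width: 0.0376
clock: 36.95
position: [0.4404, 0.1295, 0.0805]
ee_rot: [0.703, 0.067, 0.705, -0.068]
contact_force: [0.1, -0.1, 0.2]
width: 0.0369
held [505.6 114.8 100.6  71.2 168.6] (275, 190, 40, 21)
held [604.9 261.3  52.3  20.4 156.4] (295, 160, 20, 5)
```

View pics/s11.png

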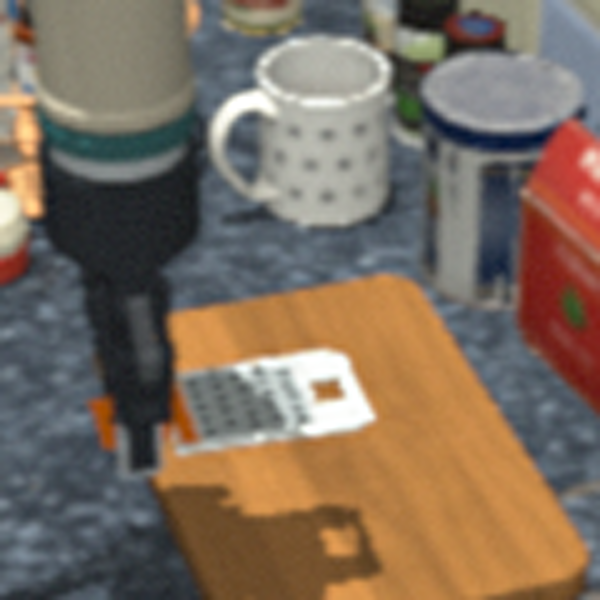

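Orange is held level (tab at crop (110,425), hole (327,388)). On to bay 1.

```bash
python3 -m crank '{"grip":[0.3,0.3,0.3,0.3,0.3,0.3,0.3,0.3,0.3,0.3,0.3,0.3,0.3,0.3,0.3,0.3,0.3],"slide":[[-0.3,-3,0],[-0.6,-6,0],[-0.9,-10,0],[-1.2,-14,0],[-1.5,-18,0],[-1.8,-22,0],[-2.1,-26,0],[-2.4,-30,0],[-2.55,-32,0],[-2.55,-33.6,0],[-2.55,-33.6,0],[-2.55,-33.6,0],[-2.55,-33.6,-3],[-2.55,-33.6,-5],[-2.55,-33.6,-6],[-2.55,-33.6,-6],[-2.55,-33.6,-6]],"roll":[0,3,6,9,12,15,17,17,17,17,17,17,17,17,17,17,17]}'
python3 - <<'E'
from h import *
d=grab("top"); e=grab("scene","s12.png",(300,200,440,330),s=5)
s=manip.get_state(); p=s["position"]; print(p,s["width"])
a=np.radians(5.95); X=np.array([np.cos(a),np.sin(a)]); print("s,l",p[:2]@X,p[:2]@[-X[1],X[0]])
E
```

```text
clock: 38.7
position: [0.4167, -0.2058, 0.0223]
ee_rot: [0.706, -0.037, 0.706, 0.037]
contact_force: [0.5, 0.8, -0.6]
width: 0.0368
[ 0.41714088 -0.2064182   0.02283812] 0.037032259215763086
s,l 0.3934962096592841 -0.24854721525381104
```

View pics/s12.png

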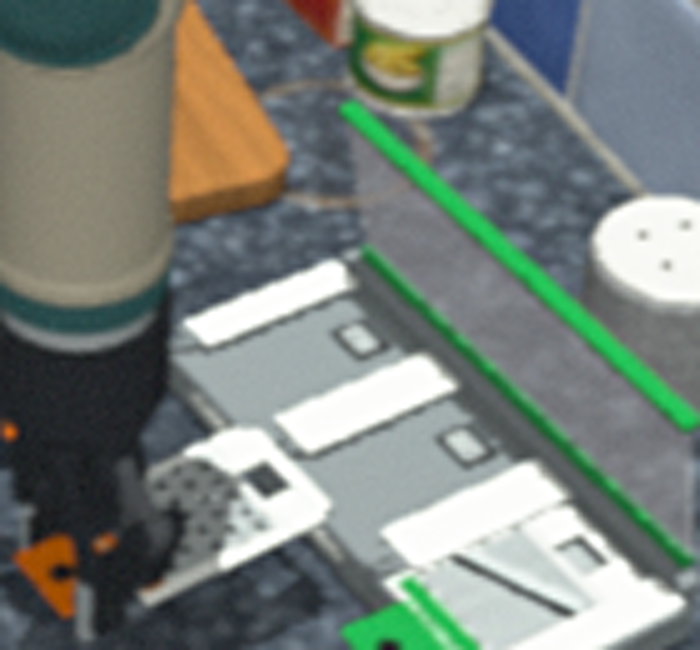

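Orange is in front of bay 1: leading end crop (258,430)–(330,502), hole (265,480). Checking the lateral error, and locating the rim from two views while here.

```bash
python3 - <<'E'
from h import *
e=grab("scene"); d=grab("top"); c=lambda u,v:(300+u/5,200+v/5)
a=np.radians(5.95); X=np.array([np.cos(a),np.sin(a)]); Y=np.array([-X[1],X[0]])
f=lambda P:np.c_[P[:,:2]@X,P[:,:2]@Y].round(4)
print("lead",f(ray(e,[c(258,430),c(331,502)],.0642)),"hole ctr",f(ray(e,[c(266,480)],.0642)))
def tri(p,q):
    A=[];b=[]
    for dd,u in((d,p),(e,q)):
        o=-dd["R"].T@dd["t"]; v=dd["R"].T@np.linalg.inv(dd["K"])@[*u,1]; v/=np.linalg.norm(v); M=np.eye(3)-np.outer(v,v); A.append(M); b.append(M@o)
    x=np.linalg.solve(sum(A),sum(b)); return x.round(4), f(x[None,:2])
print("rim L",tri((330.7,186.0),c(346,108))); print("rim R",tri((417.3,149.3),c(693,422)))
E
python3 -m crank '{"grip":[0.3,0.3,0.3,0.3,0.3,0.3,0.3,0.3],"slide":[[0,0,-1.5],[0,0,-2.8],[0,0,-3],[0,0,-3],[0.8,0.08,-3],[1.7,0.18,-3],[1.7,0.18,-3.1],[1.7,0.18,-3.1]],"roll":[0,0,0,0,0,0,0,0]}' 120
```

```text
lead [[ 0.5074 -0.2216]
 [ 0.5102 -0.2748]] hole ctr [[ 0.4931 -0.2493]]
rim L (array([ 0.6256, -0.0616,  0.14  ]), array([[ 0.6158, -0.1261]]))
rim R (array([ 0.6513, -0.3056,  0.1418]), array([[ 0.6161, -0.3715]]))
clock: 39.7
position: [0.4338, -0.2044, -0.0089]
ee_rot: [0.706, -0.037, 0.706, 0.037]
contact_force: [0.5, -0.1, -0.9]
width: 0.036
```

```bash
python3 -m crank '{"grip":[0.3,0.3,0.3,0.3,0.3,0.3,0.3],"slide":[[0,0.06,-0.1],[0,0.06,-0.1],[0.5,0.11,-0.1],[1,0.165,-0.1],[1.5,0.22,-0.1],[2,0.27,-0.1],[2,0.27,-0.1]],"roll":[0,0,0,0,0,0,0]}'
python3 -m crank '{"grip":[0.3,0.3,0.3,0.3,0.3,0.3,0.3],"slide":[[0.8,0.08,0],[1.6,0.17,0],[2.4,0.25,0],[3.2,0.33,0],[4,0.42,0],[4.5,0.47,0],[4.5,0.47,0]],"roll":[0,0,0,0,0,0,0]}'
```

```text
clock: 40.4
position: [0.4485, -0.2021, -0.011]
ee_rot: [0.702, -0.038, 0.71, 0.038]
contact_force: [-11.7, -8.0, 0.5]
width: 0.0359
clock: 41.1
position: [0.5004, -0.1978, -0.0098]
ee_rot: [0.707, -0.038, 0.705, 0.037]
contact_force: [0.5, -4.5, -0.5]
width: 0.0357
```

```bash
for i in 1 2 3 4 5 6; do python3 -m crank '{"grip":[0.3,0.3],"slide":[[0.5,0.05,0],[0.5,0.05,0]],"roll":[0,0]}' | grep -E "pos|cont"; done
```

```text
position: [0.5042, -0.1973, -0.0099]
contact_force: [-1.0, -5.4, 0.4]
position: [0.5087, -0.1967, -0.01]
contact_force: [-1.8, -5.8, -0.1]
position: [0.5125, -0.1962, -0.0102]
contact_force: [-4.4, -6.0, -0.1]
position: [0.5175, -0.1957, -0.0102]
contact_force: [-3.7, -6.3, 0.8]
position: [0.5223, -0.1952, -0.0102]
contact_force: [-5.1, -5.6, 0.8]
position: [0.5283, -0.1947, -0.0099]
contact_force: [-2.3, -5.7, 1.4]
```

```bash
for i in 1 2 3 4 5; do python3 -m crank '{"grip":[0.3,0.3],"slide":[[0.3,0.01,0],[0.3,0.01,0]],"roll":[0,0]}' | grep -E "pos|cont"; done
```

```text
position: [0.5312, -0.1945, -0.0099]
contact_force: [-2.8, -5.3, 0.8]
position: [0.5312, -0.1943, -0.0099]
contact_force: [-8.9, -6.8, 5.2]
position: [0.5311, -0.1942, -0.01]
contact_force: [-14.9, -8.8, 10.0]
position: [0.531, -0.1941, -0.01]
contact_force: [-21.0, -9.8, 13.9]
position: [0.5309, -0.194, -0.0101]
contact_force: [-26.7, -12.8, 18.4]
```

The stop came at s = 0.508, as predicted (0.508), so the insert did not slip in the grip. Backing off the load, releasing and clearing away.

```bash
python3 -m crank '{"grip":[0.3,0.3,0.3],"slide":[[-1.35,-0.1,0],[-1.35,-0.1,0],[-1.35,-0.1,0]],"roll":[0,0,0]}' | grep -E "pos|cont"
python3 -m crank '{"grip":[0.6,0.6,0.6,0.6,0.6,0.6,0.6,0.6,0.6,0.6,0.6,0.6,0.6],"slide":[[0,0,0],[0,0,0],[0,0,0],[0,0,2],[0,0,6],[0,0,11],[0,0,16],[-5,5,20],[-8,10,20],[-8,15,20],[-8,20,20],[-8,20,20],[-8,20,20]],"roll":[0,0,0,0,0,0,0,0,0,0,0,0,0]}'
python3 - <<'E'
from h import *
e=grab("scene","s13.png",(300,200,440,330),s=5)
E
```

```text
position: [0.5293, -0.1948, -0.0099]
contact_force: [-3.6, -3.9, 2.2]
clock: 44.9
position: [0.4487, 0.0095, 0.1903]
ee_rot: [0.706, -0.038, 0.706, 0.04]
contact_force: [0.6, -0.7, -1.0]
width: 0.0513
```

View pics/s13.png

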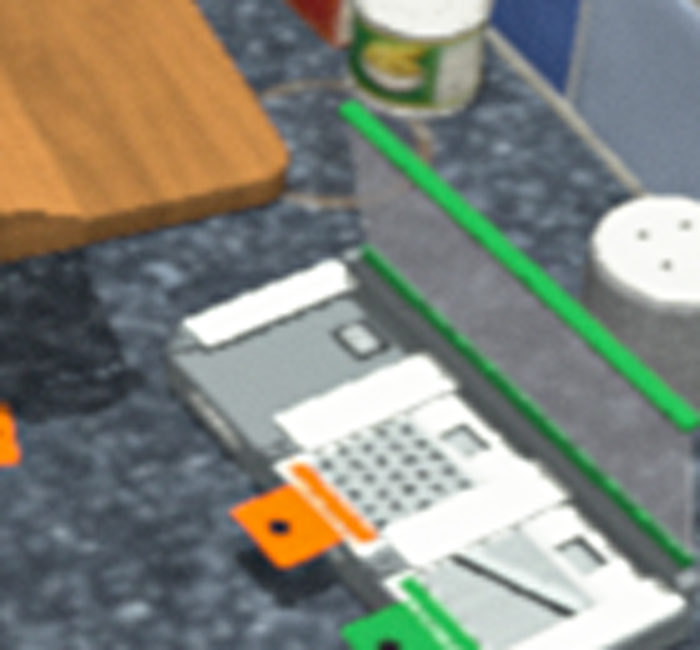

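Both inserts are home: tabs at (285,527) and (395,640), catch boxes showing in their holes at (467,440) and (580,552). Before the cover, I'll check depth numerically and locate the shaker and mill behind the rim.

```bash
python3 - <<'E'
from h import *
e=grab("scene"); d=grab("top"); c=lambda u,v:(300+u/5,200+v/5); k=lambda u,v:(300+u/4.5,220+v/4.5)
a=np.radians(5.95); X=np.array([np.cos(a),np.sin(a)]); Y=np.array([-X[1],X[0]])
f=lambda P:np.c_[P[:,:2]@X,P[:,:2]@Y].round(4)
print("orange tab end",f(ray(e,[c(232,513),c(288,568)],.031)),"green",f(ray(e,[k(308,478),k(360,532)],.031)))
print("holes or/gr",f(ray(e,[c(467,440),c(580,552)],.031)))
def tri(p,q):
    A=[];b=[]
    for dd,u in((d,p),(e,q)):
        o=-dd["R"].T@dd["t"]; v=dd["R"].T@np.linalg.inv(dd["K"])@[*u,1]; v/=np.linalg.norm(v); M=np.eye(3)-np.outer(v,v); A.append(M); b.append(M@o)
    x=np.linalg.solve(sum(A),sum(b)); return x.round(4), f(x[None,:2])
print("shaker top",tri((350,140),(435,249))); print("mill top",tri((390,108),(482,254)))
print("grip",manip.get_state()["position"])
E
```

```text
orange tab end [[ 0.4881 -0.2327]
 [ 0.491  -0.2732]] green [[ 0.4906 -0.3154]
 [ 0.4924 -0.3553]]
holes or/gr [[ 0.6079 -0.249 ]
 [ 0.6088 -0.3312]]
shaker top (array([ 0.7533, -0.161 ,  0.0892]), array([[ 0.7325, -0.2383]]))
mill top (array([ 0.7797, -0.2774,  0.1556]), array([[ 0.7467, -0.3567]]))
grip [0.45003879 0.00538407 0.18994552]
```

```bash
python3 -m crank '{"grip":[0.3,0.3,0.3,0.3,0.3,0.3,0.3,0.3,0.3,0.3,0.3,0.3,0.3,0.3],"slide":[[0,0,4],[4,-4,6],[8,-8,6],[12,-12,6],[16,-15,6],[20,-18,6],[22.8,-18.4,6],[22.8,-18.4,6],[22.8,-18.4,6],[22.8,-18.4,2],[22.8,-18.4,-3],[22.8,-18.4,-7],[22.8,-18.4,-8],[22.8,-18.4,-8]],"roll":[0,0,0,0,0,0,0,0,0,0,0,0,0,0]}' 40
```

```text
clock: 46.45
position: [0.676, -0.1783, 0.1092]
ee_rot: [0.705, -0.037, 0.707, 0.037]
contact_force: [0.3, -0.1, 0.8]
width: 0.026
```

```bash
python3 -m crank '{"grip":[0.3,0.3],"slide":[[0,0,-0.1],[0,0,-0.1]],"roll":[0,0]}'
```

```text
clock: 46.65
position: [0.6794, -0.1792, 0.1122]
ee_rot: [0.708, -0.038, 0.704, 0.036]
contact_force: [-0.4, 0.0, 0.4]
width: 0.025
```

```bash
python3 -m crank '{"grip":[0.3,0.3,0.3,0.3,0.3,0.3,0.3,0.3,0.3],"slide":[[-1,-0.1,0],[-2,-0.2,0],[-2.7,-0.3,0],[-3.4,-0.35,-0.15],[-4.1,-0.43,-0.35],[-4.7,-0.5,-0.65],[-5.4,-0.57,-0.95],[-6,-0.63,-1.4],[-6.6,-0.7,-1.8]],"roll":[0,0,0,0,0,0,0,0,0]}'
python3 -m crank '{"grip":[0.3,0.3,0.3,0.3,0.3,0.3,0.3,0.3,0.3,0.3],"slide":[[-0.6,-0.05,-0.5],[-1.1,-0.1,-1.05],[-1.5,-0.15,-1.65],[-1.9,-0.2,-2.25],[-2.2,-0.23,-2.9],[-2.5,-0.26,-3.6],[-2.7,-0.28,-4.3],[-2.9,-0.3,-5],[-2.9,-0.3,-5],[-2.9,-0.3,-5]],"roll":[0,0,0,0,0,0,0,0,0,0]}'
```

```text
clock: 47.55
position: [0.6112, -0.1856, 0.0904]
ee_rot: [0.706, -0.037, 0.706, 0.037]
contact_force: [1.8, -0.6, -1.1]
width: 0.0254
clock: 48.55
position: [0.5828, -0.1885, 0.0406]
ee_rot: [0.706, -0.037, 0.706, 0.037]
contact_force: [-0.3, 0.1, 0.4]
width: 0.0257
```

```bash
python3 -m crank '{"grip":[0.3,0.3,0.3,0.3],"slide":[[-0.1,0,-0.7],[-0.13,0,-1.3],[-0.13,0,-1.3],[-0.13,0,-1.3]],"roll":[0,0,0,0]}'
for i in 1 2 3; do python3 -m crank '{"grip":[0.3,0.3],"slide":[[0,0,-0.12],[0,0,-0.12]],"roll":[0,0]}' | grep -E "pos|cont"; done
```

```text
clock: 48.95
position: [0.5812, -0.1884, 0.0276]
ee_rot: [0.706, -0.037, 0.706, 0.037]
contact_force: [0.4, -0.3, 0.1]
width: 0.0255
position: [0.5815, -0.1885, 0.0267]
contact_force: [0.3, 0.3, 0.4]
position: [0.5816, -0.1886, 0.0263]
contact_force: [-1.4, -0.0, 3.9]
position: [0.5817, -0.1886, 0.0262]
contact_force: [-2.8, 1.2, 10.2]
```

Firm contact with the tip at 47.6 mm, which is the shut panel's top (48 mm). Clearing away and checking the rim and everything else by numbers, as my picture budget is used up.

```bash
python3 -m crank '{"grip":[0.3,0.3,0.3,0.3,0.3,0.3,0.3,0.3,0.3,0.3,0.3,0.3,0.3],"slide":[[0,0,1],[0,0,5],[0,0,10],[0,0,15],[-5,5,18],[-10,10,18],[-12,15,18],[-12,20,18],[-12,25,18],[-12,30,18],[-12,33,18],[-12,33,18],[-12,33,18]],"roll":[0,0,0,0,0,0,0,0,0,0,0,0,0]}'
python3 - <<'E'
from h import *
e=grab("scene"); d=grab("top")
a=np.radians(5.95); X=np.array([np.cos(a),np.sin(a)]); Y=np.array([-X[1],X[0]])
f=lambda P:np.c_[P[:,:2]@X,P[:,:2]@Y].round(4)
W=lambda s,l,z:np.r_[s*X+l*Y,z]
# predicted rim (shut) ends, in pixels, and green blobs found near
for nm,dd in(("scene",e),("top",d)):
    P=np.array([W(.536,-.127,.05),W(.536,-.369,.05)]); pp=proj(dd,P); print(nm,"predicted rim ends",pp.round(1).tolist())
    x0,y0=pp.min(0).astype(int)-25; x1,y1=pp.max(0).astype(int)+25
    m=mask(dd,50,85,110,60,box=(x0,y0,x1,y1))
    for c in big(m,3):
        print("  green blob",cv2.boundingRect(c),[tuple(np.round(v,1)) for v in cv2.minAreaRect(c)[:2]])
        if cv2.contourArea(c)>20: print("   s,l range",f(ray(dd,c.reshape(-1,2),.05)).min(0),f(ray(dd,c.reshape(-1,2),.05)).max(0))
    m=mask(dd,4,17,170,110,box=(x0-30,y0,x1,y1+40))
    for c in big(m,2):
        if cv2.contourArea(c)>20: print("  orange s,l range",f(ray(dd,c.reshape(-1,2),.031)).min(0),f(ray(dd,c.reshape(-1,2),.031)).max(0))
    # old rim place should be free
    pp=proj(dd,[W(.616,-.25,.139)])[0].astype(int); print("  old rim pixel",dd["frame"][pp[1]-2:pp[1]+3,pp[0]].tolist())
    cv2.imwrite(f"pics/fin_{nm}.png",dd["frame"][...,::-1])
E
```

```text
clock: 50.85
position: [0.4611, 0.1444, 0.2046]
ee_rot: [0.706, -0.038, 0.706, 0.039]
contact_force: [0.1, -0.7, 0.3]
width: 0.0255
scene predicted rim ends [[339.2, 261.8], [401.4, 328.5]]
  green blob (368, 316, 30, 23) [(np.float64(382.2), np.float64(328.4)), (np.float64(22.4), np.float64(20.6))]
   s,l range [ 0.477  -0.3708] [ 0.5252 -0.3184]
  green blob (339, 261, 65, 70) [(np.float64(370.5), np.float64(295.5)), (np.float64(93.4), np.float64(3.1))]
   s,l range [ 0.5315 -0.3729] [ 0.5401 -0.1243]
  green blob (373, 249, 53, 52) [(np.float64(399.3), np.float64(274.2)), (np.float64(72.8), np.float64(2.4))]
   s,l range [ 0.6306 -0.3293] [ 0.6379 -0.1294]
  orange s,l range [ 0.4864 -0.271 ] [ 0.522  -0.2295]
  orange s,l range [ 0.3933 -0.1533] [ 0.4345 -0.1085]
  old rim pixel [[83, 94, 103], [72, 81, 89], [75, 86, 95], [75, 86, 96], [75, 82, 93]]
top predicted rim ends [[343.1, 224.5], [424.5, 189.1]]
  green blob (403, 194, 23, 21) [(np.float64(414.8), np.float64(204.6)), (np.float64(17.0), np.float64(18.8))]
   s,l range [ 0.4839 -0.3515] [ 0.531  -0.2996]
  green blob (328, 164, 70, 30) [(np.float64(362.3), np.float64(178.0)), (np.float64(2.1), np.float64(74.8))]
   s,l range [ 0.6312 -0.335 ] [ 0.6376 -0.128 ]
  green blob (343, 189, 82, 36) [(np.float64(383.5), np.float64(206.4)), (np.float64(1.9), np.float64(88.2))]
   s,l range [ 0.534 -0.368] [ 0.54   -0.1273]
  orange s,l range [ 0.4888 -0.273 ] [ 0.5343 -0.2223]
  orange s,l range [ 0.4012 -0.1206] [ 0.442  -0.0759]
  old rim pixel [[77, 83, 90], [72, 79, 84], [77, 84, 93], [76, 83, 90], [69, 77, 82]]
```

The rim lies within a few pixels of the predicted shut place in both views, the old rim place is empty, and both tabs stand where they did. Handing in.

```bash
python3 -c "
from rig import manip; print(manip.sign_off())"
```

```text
the job is handed in; nothing more can be done
None
```

I put both inserts present (green and orange; there was no blue one) into the dock, shut the cover over them and handed the job in at about 51 s. Green is in bay 0 and orange in bay 1. Each was slid over the board's front edge, pinched by its tab and pushed to the end stop at about 25–30 N.

**Checks that agreed**
- **Inserts home:** orange's stop came within 1 mm of where I predicted. A picture before the cover was shut showed both catches in the holes. Both holes measured within 1 mm of the same depth.
- **Cover shut:** the fingertips met the panel top at 47.6 mm (48 mm expected). Afterwards the rim was at the shut position in both cameras.
- **Other items:** I did not go near the lime, mug, egg timer or yellow look-alike. I did not measure the first three again at the end.

**What failed or disagreed**
- **Fingertips:** they sit about 21 mm behind the stated tool point when partly open, so I found the board height by touch.
- **Orange's first push:** the fingers rode over the insert after about 41 mm, and I repeated it lower.
- **Orange's entry into bay 1:** it took about 12–14 N briefly, with about 5 N of sideways rubbing.
- **Catch forces:** I felt only 3–5 N, against the stated 5–12 N. A light pull on green, while still gripped, moved it back about 6 mm with almost no resistance. I pushed it home again before letting go, so the catches being up rests on the picture and the stop positions.
- **Pictures:** I viewed 16, two over the budget of 14.

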